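# Load the bottom core of the stack into the through-bar test fixture

## Robot

A 6-joint arm with a two-finger parallel gripper is mounted at the origin on a cart in front of the work surface, level with it; the furniture and walls round the work are solid. World frame = base frame: x ahead of the robot, y to its left, z up, the work surface at z = 0. Lengths are in m, angles in rad, forces in N, time in s.
With the tool pointing down it reaches from about 0.3 to 0.775 m from the base axis. Payload 14.6 kg.
Tool frame: the origin (TCP) lies midway between the tips of the shut fingers; the grasp point (between the pads) lies 19 mm behind it; z points along the fingers, y is the line along which they close (so a half turn about z gives the same grasp; the last joint's range is limited). The gripper opens to 94 mm and grips with 3 to 60 N. Pads are 16 mm wide; open, the fingers measure 119 mm over their backs; the gripper's body (75 mm by 177 mm) begins 78 mm behind the grasp point.
Start: joints at [-1.238, 0.3, 1.521, -0, 1.321, -0.067], TCP at [0.214, -0.507, 0.205] pointing down, gripper open.
Joint ranges: [-3.03, 3.03], [-0.79, 2.21], [0.23, 2.52], [-1.04, 4.18], [0, 3.07], [-2.55, 2.55]. Speed limits (rad/s): [2.22, 2.22, 2.57, 3.14, 3.14, 3.14].

## Interface

Orientations are given as [roll, pitch, yaw] about the fixed x, y, z axes, in that order (R = Rz(yaw) Ry(pitch) Rx(roll)).
In Python, from station import ctrl gives the robot as it stands. The module is installed in compiled form; this text tells all that it offers.
- The arm moves only by the tool servo_tool, never from a script. Its argument "plan" is a list of rows, each a list of 7 numbers: the opening in per cent of the stroke, from 0 (shut) to 100 (fully open), then the shift along the tool's x, y, z in m, then the turn, a rotation vector about the tool's x, y, z in rad. A call has exactly 8 rows; each row shifts and turns the commanded pose from where the row before left it, along the tool's axes as they then stand; what a row does not reach is not made up. A row lasts 1/8 s, in which the tool goes at most 62.5 mm and 10.7 degrees, less where a joint would pass 70% of its speed; a pose out of reach is approached as far as the arm can. A call with a gripper value outside its range is refused whole. The fingers move at their own pace and stop on an object; "force" is the grip in N (left out, the last holds). Time passes only in rows, so rows that do not move let the fingers close, or fill a call up. It gives the time, the measured TCP pose, the force, the opening and the grip force at its end, in the units of the state.
- ctrl.get_obs(): the state, without advancing time (a new reading comes with each control period).
- ctrl.camera(name): name is "scene" or "top" or "wrist"; returns a dict with "pixels" (420x560x3 uint8, red, green, blue), "z_map" (420x560 float32, m along the optical axis (not along the pixel's ray), 0 where there is no reading), "mtx" (3x3 intrinsics, pixels), "dist" ([k1, k2, p1, p2, k3] as OpenCV has them; the pictures are not rectified), "pose" (4x4, takes a point from camera to world coordinates). Camera axes: x right, y up, looking along -z (the intrinsics and any distortion apply to the point x, -y, -z); pixel columns grow to the right and rows downward; lengths in m; the calibration is good to about 2 mm. A picture is of the moment at which its call begins.
- ctrl.hand_in(): hands the job in; it is judged then, once.
The state is a dict: "time_s": time; "qpos": joint angles; "joint_vel": joint speeds; "tau": joint torques, N m; "ee_pos": TCP position; "eef_rot": TCP orientation; "force": force on the tool from outside, world axes, zero at the start; "moment": the same for the moment, N m; "grip_width": finger opening in m; "grip_force": force on a finger pad.
Only numpy, scipy, OpenCV 4.12 (cv2) and the standard library are available. Lean on these libraries where they do the work, as an engineer would, in place of code of your own. Each camera call takes 0.05 s, during which the arm holds its last target. There are 200 camera calls.

## Task

The largest toroid core, at the bottom of the stack on the round wooden stand, is to be tested: clear the two cores on top of it into the side tray, then slide the large core under the brass arm of the test fixture and lay it flat on the white pad, centred on the bore. Lock it in circuit by threading the brass contact rod from its stand down through the arm, the core and the base until its collar sits on the arm. Put the two other cores back on the wooden stand as they were, the medium one over the stub and the small one centred on top of it.

Things in the scene. Friction and masses are not known exactly. Their poses are not given: they have to be found in the camera images.
- core_large: largest of three plain dark-grey ferrite rings, 63 mm outside and 38 mm inside diameter, 25 mm high, 0.24 kg; at the start the lowest of the stack. Origin: centre of its underside, z = ring axis, up. Grip it across its outside diameter from above.
- core_medium: middle-sized dark-grey ferrite ring, 50 mm outside and 30 mm inside diameter, 20 mm high, 0.12 kg; at the start it lies on the large one. Origin: centre of its underside, z = ring axis, up.
- core_small: smallest dark-grey ferrite ring, 36 mm outside and 23 mm inside diameter, 15 mm high, 0.045 kg; at the start it lies on the medium one. Origin: centre of its underside, z = ring axis, up.
- rod: brass contact rod upright in its stand. Origin: centre of its foot, z up. Shank 10 mm diameter, 66 mm long, lowest 7 mm tapered to 5 mm; then a collar 22 mm diameter (66 to 70 mm above the foot) and a black grip to hold it by, 20 mm diameter (70 to 100 mm). Starts with its foot 7 mm above the bench; lift it 66 mm to leave the stand.
- fixture: fixed test fixture; origin on its bore axis at bench level, z up. Brown base (x -60..90, y +-56 mm); white pad 76 mm square, top at height 15, carries the core. Brass arm: y +-14, x -16..84, height 56 to 68; pillar behind x = 50; open in front (-x): bring the core in along +x, fingers on its +-y sides beside the arm. 13 mm bores through arm and base at x = y = 0. Rod home: foot at height 2.
- core_stand: fixed round wooden stand, 108 mm diameter, 12 mm thick, with a wooden stub 14 mm diameter, 14 mm high, in its centre. Origin: centre of its underside; cores rest on its top at 12 mm height, over the stub.
- side_tray: fixed shallow grey plastic tray, 170 mm (its x) by 110 mm (its y) over its rounded rim, which is 8 mm thick and 8 mm high; inner floor 3 mm above the work surface. Origin: centre of its underside.
- rod_stand: fixed stand of the rod: steel foot 60 mm diameter and a steel tube 26 mm outside diameter, 73 mm high in all; the rod's collar rests on its rim. Origin: centre of its underside.

How it is judged:
By the outcome, as a careful person would: the job done as asked, in the order asked, and still so for the second after the job is handed in, with the robot touching nothing.
It also fails if it takes over 144 s, if anything falls off the work surface, if the arm or the gripper's body presses on something with over 40 N, if the wrist force passes 120 N, or if a joint passes its speed limit or range.

## Working session

There is one attempt and no reset: what is moved stays moved. The work goes in short steps, Python scripts to look and compute and a tool call to move; the robot and the scene stay as the last step left them, time stands still between calls to the robot, and variables do not carry over. Pictures are saved under pics/ and viewed, at most 14 in all, crops included, and the job is handed in when it is done.

Besides the shell and the picture viewer there is one more tool, called after ">>>" as name([rows], argument=value, ...), one row to a line, values as JSON. servo_tool: Moves the arm, as the interface text tells. Its arguments: {"type":"object","properties":{"plan":{"type":"array","items":{"type":"array","items":{"type":"number"}}},"force":{"type":"number"}},"required":["plan"]}

```bash
mkdir -p pics
cat > h.py <<'E'
import numpy as np, cv2
from station import ctrl
from scipy.spatial.transform import Rotation as R
def cam(n,save=None):
    c=ctrl.camera(n)
    if save: cv2.imwrite('pics/'+save+'.png',c['pixels'][:,:,::-1])
    return c
def cloud(c):
    h,w=c['z_map'].shape
    u,v=np.meshgrid(np.arange(w),np.arange(h))
    p=cv2.undistortPoints(np.stack([u,v],-1).reshape(-1,1,2).astype(float),c['mtx'],np.array(c['dist'])).reshape(h,w,2)
    z=c['z_map']
    P=np.stack([p[...,0]*z,-p[...,1]*z,-z],-1)
    T=c['pose']; W=P@T[:3,:3].T+T[:3,3]; W[z==0]=np.nan
    return W
def circ(p):
    A=np.c_[2*p,np.ones(len(p))]; s=np.linalg.lstsq(A,(p**2).sum(1),rcond=None)[0]
    return s[:2],np.sqrt(s[2]+s[:2]@s[:2])
def st():
    o=ctrl.get_obs(); print({k:np.round(o[k],4).tolist() for k in ('time_s','qpos','ee_pos','eef_rot','force','grip_width','grip_force')})
E
python3 - <<'E'
from h import *
st()
for n in('top','scene'):
    c=cam(n,n+'0'); print(c['mtx'].tolist(),np.round(c['pose'],3).tolist(),c['dist'])
    np.save(n+'.npy',cloud(c))
E
```

```text
{'time_s': 0.0, 'qpos': [-1.2376, 0.3005, 1.5216, 0.0, 1.3207, -0.0666], 'ee_pos': [0.214, -0.5064, 0.2049], 'eef_rot': [-3.1405, -0.0001, 0.3998], 'force': [-0.1129, 0.1994, -0.5618], 'grip_width': 0.0939, 'grip_force': 0.0}
[[453.6345414965373, 0.0, 276.4366912508856], [0.0, 453.6345414965373, 210.03634506545083], [0.0, 0.0, 1.0]] [[-0.015, 0.983, -0.184, 0.397], [-1.0, -0.014, 0.004, 0.012], [0.001, 0.184, 0.983, 1.154], [0.0, 0.0, 0.0, 1.0]] [-0.12926831  0.          0.          0.          0.        ]
[[469.64666331883063, 0.0, 273.32490327128465], [0.0, 469.64666331883063, 208.27722966305532], [0.0, 0.0, 1.0]] [[-0.521, 0.62, -0.587, -0.164], [-0.853, -0.388, 0.348, 0.474], [-0.011, 0.682, 0.731, 1.009], [0.0, 0.0, 0.0, 1.0]] [-0.03629221  0.          0.          0.          0.        ]
```

View pics/top0.png

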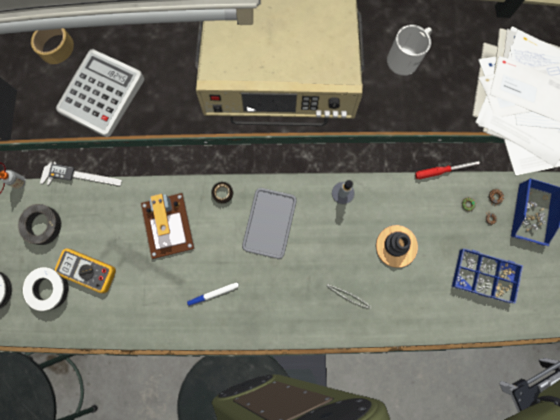

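View pics/scene0.png

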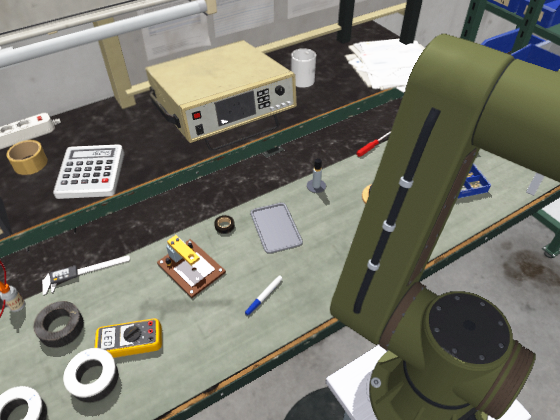

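The top picture shows the fixture at about (168,225), tray (270,223), rod (345,188) and core stand with the stack (397,245). There is a loose distractor ring at (222,192). The scene camera's view of the stack is blocked by the arm. Next I'll measure from depth.

Run:
```python
from h import *
W=np.load('top.npy')
def reg(u0,u1,v0,v1): 
    p=W[v0:v1,u0:u1].reshape(-1,3); return p[~np.isnan(p[:,0])]
p=reg(370,425,218,275)
print('stack zhist',np.histogram(p[:,2],np.arange(-.005,.1,.005)))
for lo,hi,n in((.006,.018,'stand'),(.033,.041,'L'),(.053,.061,'M'),(.068,.078,'S')):
    q=p[(p[:,2]>lo)&(p[:,2]<hi)]; 
    if len(q)>5:
        (c,r),_=(cv2.minEnclosingCircle((q[:,:2]*1000).astype(np.float32)),0)[0][:2],0
        print(n,len(q),q.mean(0),c,r,q[:,2].mean())
p=reg(325,362,172,225)
print('rod zhist',np.histogram(p[:,2],np.arange(-.005,.13,.005))[0])
for lo,hi in((.002,.012),(.07,.08),(.1,.115)):
    q=p[(p[:,2]>lo)&(p[:,2]<hi)]
    if len(q)>3: print(len(q),cv2.minEnclosingCircle((q[:,:2]*1000).astype(np.float32)),q.mean(0))
p=reg(235,305,180,265); q=p[(p[:,2]>.0015)&(p[:,2]<.015)]
print('tray',cv2.minAreaRect((q[:,:2]*1000).astype(np.float32)))
p=reg(130,205,180,270); print(np.histogram(p[:,2],np.arange(-.005,.1,.005))[0])
for lo,hi in((.004,.03),(.0125,.02),(.06,.075)):
    q=p[(p[:,2]>lo)&(p[:,2]<hi)]; print(lo,len(q),cv2.minAreaRect((q[:,:2]*1000).astype(np.float32)),q.mean(0))
c=cv2.imread('pics/top0.png')
a=cv2.resize(c[170:275,130:210],None,fx=5,fy=5,interpolation=cv2.INTER_CUBIC)
b=cv2.resize(c[170:275,370:430],None,fx=5,fy=5,interpolation=cv2.INTER_CUBIC)
cv2.imwrite('pics/cr.png',np.hstack([a,b]))
```

```text
stack zhist (array([ 159, 1255,  496,  625,   92,   17,   20,   30,  122,   21,   14,
         28,  107,   26,   28,   76,    4,    0,    0,    0]), array([-0.005,  0.   ,  0.005,  0.01 ,  0.015,  0.02 ,  0.025,  0.03 ,
        0.035,  0.04 ,  0.045,  0.05 ,  0.055,  0.06 ,  0.065,  0.07 ,
        0.075,  0.08 ,  0.085,  0.09 ,  0.095]))
stand 1028 [ 0.51342049 -0.2962772   0.01122223] (515.7737426757812, -298.5074462890625) 96.71247100830078 0.011222234825322936
L 150 [ 0.51131023 -0.28373322  0.03700557] (518.0264282226562, -293.90570068359375) 31.48160171508789 0.03700556676112515
M 139 [ 0.51900933 -0.2895885   0.05705485] (519.5451049804688, -296.0851135253906) 24.753982543945312 0.05705485407572822
S 97 [ 0.51761408 -0.29753542  0.0719833 ] (518.5183715820312, -296.8667297363281) 17.711994171142578 0.07198330240437457
rod zhist [ 152 1181  443   12    3   10    1    5    6    7    5    3    6    7
    9   16   10    5    4    5    3   14   45    0    0    0]
1240 ((640.9549560546875, -166.5264434814453), 84.23326110839844) [ 0.63814405 -0.16488993  0.0045567 ]
26 ((653.312744140625, -165.14122009277344), 12.60287094116211) [ 0.64859435 -0.16210048  0.07431505]
59 ((654.298095703125, -165.76318359375), 10.25255012512207) [ 0.65443316 -0.1652204   0.10620345]
tray ((583.197021484375, 25.964920043945312), (180.39703369140625, 219.56381225585938), 89.26335906982422)
[ 456 3105  842 1178  487   22   26   24    8    8    8   34   59   38
  336   89    4    0    0    0]
0.004 3117 ((580.6864624023438, 293.24920654296875), (237.98089599609375, 198.32925415039062), 0.7663305997848511) [0.56947613 0.28618938 0.01038914]
0.0125 1135 ((575.1551513671875, 290.4631042480469), (148.4798583984375, 112.25090789794922), 12.90368938446045) [0.56207278 0.28534426 0.0149024 ]
0.06 463 ((594.0579223632812, 293.9089050292969), (99.78424072265625, 30.063064575195312), 13.852421760559082) [0.59434148 0.29359504 0.06808216]
```

View pics/cr.png

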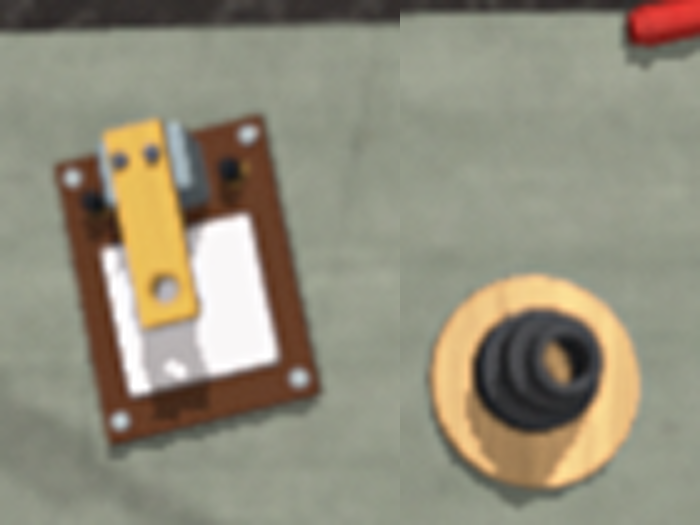

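Fixture bore is about (0.561, 0.2865) with yaw about 0.235. The stack is at about (0.518, -0.296). I'll move above the stack.

>>> servo_tool([
  [100,0,0,0,0,0,0.1333],
  [100,0,0,0,0,0,0.1333],
  [100,0,0,0,0,0,0.1334],
  [100,0.03,-0.026,0,0,0,0],
  [100,0.04,-0.03,0,0,0,0],
  [100,0.04,-0.03,0,0,0,0],
  [100,0.04,-0.03,0,0,0,0],
  [100,0.04,-0.03,0,0,0,0],
], force=25)

```text
time_s: 1.1
ee_pos: [0.4052, -0.3594, 0.2053]
eef_rot: [-3.141, 0.0, -0.0]
force: [0.1, -0.6, 1.1]
grip_width: 0.0941
grip_force: 0.0
```

>>> servo_tool([
  [100,0.04,-0.03,0,0,0,0],
  [100,0.04,-0.03,0,0,0,0],
  [100,0.034,-0.004,0,0,0,0],
  [100,0,0,0,0,0,0],
  [100,0,0,0,0,0,0],
  [100,0,0,0,0,0,0],
  [100,0,0,0,0,0,0],
  [100,0,0,0,0,0,0],
])

```text
time_s: 2.1
ee_pos: [0.5178, -0.2969, 0.2056]
eef_rot: [3.141, -0.0, -0.001]
force: [0.8, -0.1, -0.3]
grip_width: 0.0943
grip_force: 0.0
```

Run:
```python
from h import *
st()
c=cam('wrist','w1'); W=cloud(c); print(c['mtx'].tolist(),np.round(c['pose'],3).tolist(),c['dist'])
np.save('w1.npy',W)
p=W.reshape(-1,3);p=p[~np.isnan(p[:,0])]
p=p[np.hypot(p[:,0]-.518,p[:,1]+.296)<.08]
for lo,hi,n in((.034,.04,'L'),(.054,.06,'M'),(.069,.076,'S')):
    q=p[(p[:,2]>lo)&(p[:,2]<hi)]
    if len(q)>5: print(n,len(q),cv2.minEnclosingCircle((q[:,:2]*1000).astype(np.float32)),np.median(q[:,2]))
```

```text
{'time_s': 2.1, 'qpos': [-0.5819, 0.4049, 1.3796, 0.0, 1.3569, 0.9895], 'ee_pos': [0.5178, -0.2969, 0.2056], 'eef_rot': [3.1415, -0.0002, -0.0007], 'force': [0.7511, -0.0961, -0.3343], 'grip_width': 0.0943, 'grip_force': 0.0}
[[289.4741958209289, 0.0, 275.0635095392923], [0.0, 289.4741958209289, 208.83988783225607], [0.0, 0.0, 1.0]] [[-0.0, 0.964, 0.267, 0.596], [-1.0, 0.0, -0.001, -0.298], [-0.001, -0.267, 0.964, 0.386], [0.0, 0.0, 0.0, 1.0]] [0.01556607 0.         0.         0.         0.        ]
L 521 ((517.6256103515625, -296.57867431640625), 31.35407257080078) 0.03737779918259271
M 564 ((519.415771484375, -298.3015441894531), 24.94125747680664) 0.05741447072599776
S 475 ((517.722412109375, -299.7971496582031), 17.974821090698242) 0.07217670008046023
```

View pics/w1.png

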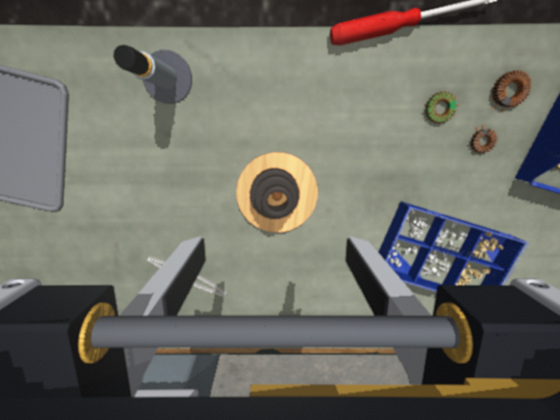

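The wrist picture shows the stack at pixel (275,193), matching the top view to 2-3 mm. I'll pick the small core.

>>> servo_tool([
  [60,0,0.001,0.03,0,0,0],
  [60,0,0,0.04,0,0,0],
  [60,0,0,0.04,0,0,0],
  [60,0,0,0.025,0,0,0],
  [60,0,0,0.008,0,0,0],
  [60,0,0,0,0,0,0],
  [30,0,0,0,0,0,0],
  [30,0,0,0,0,0,0],
], force=15)

```text
time_s: 3.15
ee_pos: [0.5185, -0.2979, 0.0634]
eef_rot: [3.141, -0.001, -0.0]
force: [0.1, -0.3, -0.4]
grip_width: 0.0399
grip_force: 0.0
```

>>> servo_tool([
  [30,0,0,0,0,0,0],
  [30,0,0,0,0,0,0],
  [30,0,0,0,0,0,0],
  [30,0,0,0,0,0,0],
  [30,0,0,-0.01,0,0,0],
  [30,0,0,-0.03,0,0,0],
  [30,0,0,-0.04,0,0,0],
  [30,0,0,0,0,0,0],
])

```text
time_s: 4.15
ee_pos: [0.5192, -0.2984, 0.1459]
eef_rot: [3.139, -0.005, -0.0]
force: [0.9, -0.0, -1.6]
grip_width: 0.035
grip_force: 15.0
```

Run:
```python
from h import *
W=np.load('top.npy'); im=cv2.imread('pics/top0.png')
cv2.imwrite('pics/tray.png',cv2.resize(im[170:275,230:310],None,fx=6,fy=6,interpolation=cv2.INTER_CUBIC))
# tray segment by colour/height
p=W[180:265,235:305]; b=im[180:265,235:305].astype(int)
m=(np.abs(b[...,1]-b[...,0])<14)&(b[...,0]>=b[...,1]-2)&(b[...,0]>b[...,2])
m=cv2.morphologyEx(m.astype(np.uint8),cv2.MORPH_OPEN,np.ones((3,3)))
n,l,s,_=cv2.connectedComponentsWithStats(m); k=1+s[1:,4].argmax(); print(s[k])
print(cv2.minAreaRect((p[l==k][:,:2]*1000).astype(np.float32)))
# stand
q=W[215:280,365:430]; h=im[215:280,365:430].astype(int); m=(h[...,2]-h[...,0]>50)&(q[...,2]>.008)&(q[...,2]<.016)
print(cv2.minEnclosingCircle((q[m][:,:2]*1000).astype(np.float32)))
```

```text
[   8    9   53   69 2690]
((584.4083862304688, 21.229766845703125), (97.44075775146484, 163.4895477294922), 68.73226165771484)
((513.7613525390625, -297.67828369140625), 54.61262512207031)
```

View pics/tray.png

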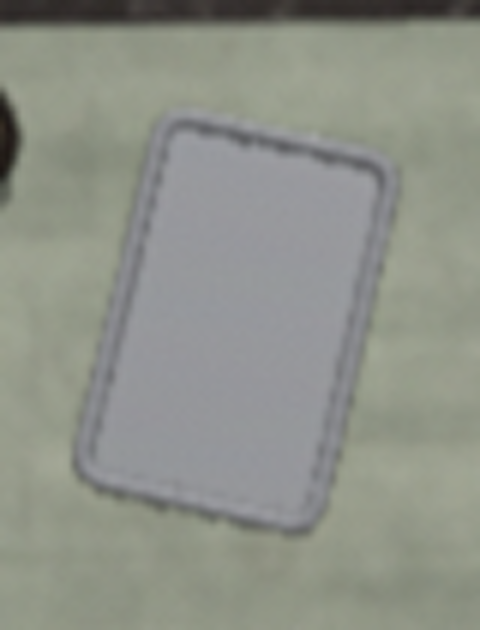

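The tray crop gives outer corners at about (160,105), (403,160), (318,535) and (72,480), tilted about 13°.

Run:
```python
from h import *
W=np.load('top.npy')
for u,v in((238,320),(281,132),(195,507),(260,226),(216,414)):
    print(W[round(170+v/6),round(230+u/6)].round(4))
```

```text
[0.579  0.0246 0.0013]
[0.6591 0.0054 0.0073]
[0.4994 0.0459 0.0032]
[0.6181 0.0164 0.0018]
[0.5377 0.0354 0.0016]
```

>>> servo_tool([
  [30,0.007,-0.022,0,0,0,0],
  [30,0.0145,-0.046,0,0,0,0],
  [30,0.0145,-0.046,0,0,0,0],
  [30,0.0145,-0.046,0,0,0,0],
  [30,0.0145,-0.046,0,0,0,0],
  [30,0.0145,-0.046,0,0,0,0],
  [30,0.0125,-0.04,0,0,0,0],
  [30,0.007,-0.0224,0.02,0,0,0],
])

```text
time_s: 5.15
ee_pos: [0.6178, 0.0184, 0.1221]
eef_rot: [3.142, -0.002, 0.001]
force: [1.2, -0.1, -1.0]
grip_width: 0.0347
grip_force: 15.0
```

>>> servo_tool([
  [30,0,0,0.04,0,0,0],
  [30,0,0,0.04,0,0,0],
  [30,0,0,0.02,0,0,0],
  [30,0,0,0.01,0,0,0],
  [30,0,0,0.005,0,0,0],
  [30,0,0,0,0,0,0],
  [50,0,0,0,0,0,0],
  [50,0,0,0,0,0,0],
])

```text
time_s: 6.15
ee_pos: [0.6174, 0.0167, 0.0079]
eef_rot: [-3.142, -0.001, -0.0]
force: [-1.1, 0.4, -0.3]
grip_width: 0.0467
grip_force: 0.0
```

>>> servo_tool([
  [50,0,0,0,0,0,0],
  [50,0,0,-0.02,0,0,0],
  [50,0,0,-0.04,0,0,0],
  [60,0,0,-0.04,0,0,0],
  [65,-0.01,0.04,-0.02,0,0,0],
  [65,-0.0145,0.046,0,0,0,0],
  [65,-0.0145,0.046,0,0,0,0],
  [65,-0.0145,0.046,0,0,0,0],
])

```text
time_s: 7.15
ee_pos: [0.5632, -0.1627, 0.1292]
eef_rot: [3.141, -0.002, 0.0]
force: [0.7, -0.3, -0.2]
grip_width: 0.0613
grip_force: 0.0
```

>>> servo_tool([
  [65,-0.015,0.046,0,0,0,0],
  [65,-0.015,0.046,0,0,0,0],
  [65,-0.015,0.0445,0.01,0,0,0],
  [65,0,0,0.035,0,0,0],
  [65,0,0,0.03,0,0,0],
  [65,0,0,0.009,0,0,0],
  [65,0,0,0,0,0,0],
  [45,0,0,0,0,0,0],
], force=20)

```text
time_s: 8.15
ee_pos: [0.5193, -0.2981, 0.0451]
eef_rot: [3.14, -0.002, 0.0]
force: [-0.8, -0.4, 1.4]
grip_width: 0.0544
grip_force: 0.0
```

>>> servo_tool([
  [45,0,0,0,0,0,0],
  [45,0,0,0,0,0,0],
  [45,0,0,0,0,0,0],
  [45,0,0,0,0,0,0],
  [45,0,0,-0.01,0,0,0],
  [45,0,0,-0.03,0,0,0],
  [45,0,0,-0.04,0,0,0],
  [45,0,0,-0.01,0,0,0],
])

```text
time_s: 9.15
ee_pos: [0.5194, -0.2983, 0.1365]
eef_rot: [3.139, -0.004, -0.0]
force: [0.2, 0.0, -1.9]
grip_width: 0.0494
grip_force: 20.0
```

Run:
```python
from h import *
st(); c=cam('wrist','w2'); W=cloud(c); np.save('w2.npy',W)
t=cloud(cam('top','t2'))
for W in (W,t):
  p=W.reshape(-1,3);p=p[~np.isnan(p[:,0])]
  for x,y,r,lo,hi,n in((.518,-.296,.045,.034,.04,'L'),(.618,.017,.03,.015,.025,'S')):
    q=p[(np.hypot(p[:,0]-x,p[:,1]-y)<r)&(p[:,2]>lo)&(p[:,2]<hi)]
    if len(q)>5: print(n,len(q),cv2.minEnclosingCircle((q[:,:2]*1000).astype(np.float32)),np.median(q[:,2]))
```

```text
{'time_s': 9.15, 'qpos': [-0.5824, 0.4667, 1.4567, -0.0001, 1.2139, 0.9885], 'ee_pos': [0.5194, -0.2983, 0.1365], 'eef_rot': [3.1392, -0.0036, -0.0001], 'force': [0.2055, 0.0171, -1.8759], 'grip_width': 0.0494, 'grip_force': 19.9998}
L 1291 ((517.8060913085938, -296.5067443847656), 31.289798736572266) 0.03740283332433536
L 50 ((507.107177734375, -279.0990295410156), 23.768321990966797) 0.036848871717429565
S 79 ((614.5123901367188, 17.376192092895508), 17.82587432861328) 0.01799387173927003
```

View pics/w2.png

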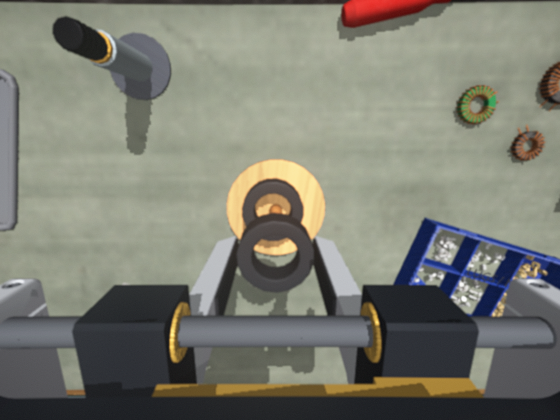

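Medium is held, the stub is visible at (275,210), and the small core lies flat in the tray.

>>> servo_tool([
  [45,0.002,-0.022,0,0,0,0],
  [45,0.003,-0.05,0,0,0,0],
  [45,0.003,-0.05,0,0,0,0],
  [45,0.003,-0.05,0,0,0,0],
  [45,0.003,-0.05,0,0,0,0],
  [45,0.003,-0.05,0,0,0,0],
  [45,0.0025,-0.042,0,0,0,0],
  [45,0.001,-0.019,0.015,0,0,0],
])

```text
time_s: 10.25
ee_pos: [0.5387, 0.0379, 0.1176]
eef_rot: [-3.141, 0.0, 0.002]
force: [0.7, -0.3, -1.6]
grip_width: 0.0491
grip_force: 20.0
```

>>> servo_tool([
  [45,0,0,0.04,0,0,0],
  [45,0,0,0.04,0,0,0],
  [45,0,0,0.02,0,0,0],
  [45,0,0,0.009,0,0,0],
  [45,0,0,0,0,0,0],
  [45,0,0,0,0,0,0],
  [63,0,0,0,0,0,0],
  [63,0,0,0,0,0,0],
])

```text
time_s: 11.25
ee_pos: [0.5392, 0.0352, 0.0095]
eef_rot: [3.142, -0.0, -0.0]
force: [-0.3, -0.1, -0.0]
grip_width: 0.059
grip_force: 0.0
```

>>> servo_tool([
  [63,0,0,0,0,0,0],
  [63,0,0,-0.02,0,0,0],
  [63,0,0,-0.04,0,0,0],
  [70,0,0,-0.04,0,0,0],
  [80,-0.002,0.04,-0.02,0,0,0],
  [80,-0.003,0.05,0,0,0,0],
  [80,-0.003,0.05,0,0,0,0],
  [80,-0.003,0.05,0,0,0,0],
])

```text
time_s: 12.25
ee_pos: [0.5279, -0.1564, 0.1296]
eef_rot: [3.141, -0.0, -0.0]
force: [1.0, 0.0, 0.0]
grip_width: 0.0751
grip_force: 0.0
```

>>> servo_tool([
  [80,-0.003,0.045,0,0,0,0],
  [80,-0.003,0.048,0,0,0,0],
  [80,-0.004,0.047,0.01,0,0,0],
  [80,0,0,0.04,0,0,0],
  [80,0,0,0.035,0,0,0],
  [80,0,0,0.02,0,0,0],
  [80,0,0,0.008,0,0,0],
  [80,0,0,0,0,0,0],
], force=30)

```text
time_s: 13.25
ee_pos: [0.5184, -0.2948, 0.0169]
eef_rot: [3.141, -0.0, -0.0]
force: [0.0, 0.2, 0.4]
grip_width: 0.0755
grip_force: 0.0
```

>>> servo_tool([
  [60,0,0,0,0,0,0],
  [60,0,0,0,0,0,0],
  [60,0,0,0,0,0,0],
  [60,0,0,0,0,0,0],
  [60,0,0,0,0,0,0],
  [60,0,0,-0.01,0,0,0],
  [60,0,0,-0.03,0,0,0],
  [60,0,0,-0.04,0,0,0],
])

```text
time_s: 14.25
ee_pos: [0.5175, -0.2944, 0.097]
eef_rot: [-3.14, 0.002, -0.0]
force: [0.8, -1.4, -2.3]
grip_width: 0.0625
grip_force: 29.6
```

>>> servo_tool([
  [60,-0.002,-0.02,-0.01,0,0,0],
  [60,-0.005,-0.045,-0.01,0,0,0],
  [60,-0.006,-0.05,0,0,0,0],
  [60,-0.006,-0.05,0,0,0,0],
  [60,-0.006,-0.05,0,0,0,0],
  [60,-0.006,-0.05,0,0,0,0],
  [60,-0.006,-0.05,0,0,0,0],
  [60,-0.006,-0.05,0,0,0,0],
])

```text
time_s: 15.25
ee_pos: [0.4735, 0.0724, 0.1157]
eef_rot: [-3.142, 0.001, 0.0]
force: [1.2, 0.4, -2.2]
grip_width: 0.0626
grip_force: 29.6
```

>>> servo_tool([
  [60,-0.006,-0.05,0,0,0,0],
  [60,-0.006,-0.05,0,0,0,0],
  [60,-0.006,-0.05,0,0,0,0],
  [60,-0.003,-0.0405,0,0,0,0],
  [60,0,0,0,0,0,-0.1175],
  [60,0,0,0,0,0,-0.1175],
  [60,0,0,0,0,0,0],
  [60,0,0,0,0,0,0],
])

```text
time_s: 16.25
ee_pos: [0.4536, 0.2608, 0.116]
eef_rot: [3.141, 0.001, 0.232]
force: [0.5, 1.1, -2.3]
grip_width: 0.0623
grip_force: 29.7
```

Run:
```python
from h import *
st(); c=cam('wrist','w3'); W=cloud(c); np.save('w3.npy',W)
cv2.imwrite('pics/w3c.png',cv2.resize(c['pixels'][0:260,140:420,::-1],None,fx=2,fy=2,interpolation=cv2.INTER_CUBIC))
```

```text
{'time_s': 16.25, 'qpos': [0.4517, 0.3345, 1.696, 0.0001, 1.1119, 1.7901], 'ee_pos': [0.4536, 0.2608, 0.116], 'eef_rot': [3.1415, 0.0008, 0.2323], 'force': [0.5038, 1.1267, -2.3138], 'grip_width': 0.0623, 'grip_force': 29.668}
```

View pics/w3c.png

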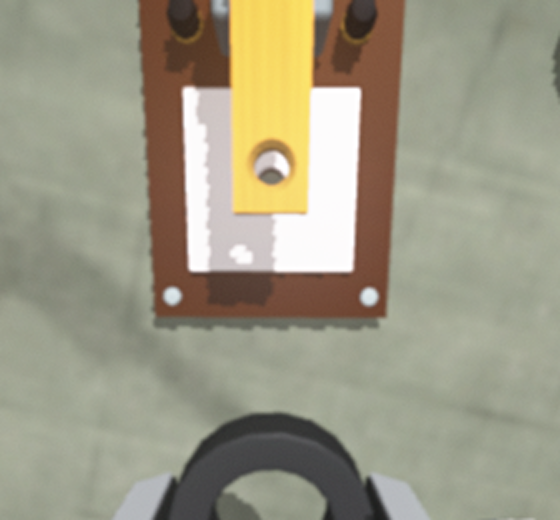

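The bore rim centre is at crop (271,161), the pad is symmetric about 271, and the held core is centred at about 270. So the yaw and lateral alignment look good.

Run:
```python
from h import *
c=cam('wrist'); W=cloud(c); T=c['pose']; o=ctrl.get_obs()
def ray(u,v,z):
    p=cv2.undistortPoints(np.array([[[u,v]]],float),c['mtx'],np.array(c['dist']))[0,0]
    d=T[:3,:3]@np.array([p[0],-p[1],-1]); return T[:3,3]+d*(z-T[2,3])/d[2]
t=np.array(o['ee_pos']);y=o['eef_rot'][2];Rz=np.array([[np.cos(y),np.sin(y)],[-np.sin(y),np.cos(y)]])
L=lambda P:(Rz@(P[:2]-t[:2])).round(4)
b=ray(140+271/2,161/2,.068); print('bore',b,L(b))
for u,v,z in((188,271,.015),(353,271,.015),(361,88,.015),(183,88,.015),(234,213,.068),(307,212,.068)): print(L(ray(140+u/2,v/2,z)))
p=W.reshape(-1,3);p=p[~np.isnan(p[:,0])]
q=p[(np.hypot(*(p[:,:2]-t[:2]).T)<.06)&(p[:,2]>.126)&(p[:,2]<.15)]
print(np.histogram(q[:,2],8)); q=q[abs(q[:,2]-np.median(q[:,2]))<.004]
(cx,cy),r=cv2.minEnclosingCircle((q[:,:2]*1000).astype(np.float32)); print(L(np.array([cx,cy])/1000),r,np.median(q[:,2]))
q=p[(p[:,2]>.064)&(p[:,2]<.072)]; q=q[(np.hypot(*(q[:,:2]-b[:2]).T)<.12)]; r=cv2.minAreaRect((q[:,:2]*1000).astype(np.float32)); print(r)
```

```text
bore [0.56247178 0.28580457 0.068     ] [ 0.1114 -0.0006]
[0.0715 0.0383]
[ 0.0716 -0.0392]
[ 0.1481 -0.0396]
[0.1481 0.0375]
[0.0936 0.0131]
[ 0.094 -0.014]
(array([ 380,  360,  680, 4647,  150,  141,  166,  163]), array([0.12600176, 0.12899969, 0.13199763, 0.13499557, 0.13799351,
       0.14099145, 0.14398938, 0.14698732, 0.14998526]))
[ 0.0096 -0.0004] 43.33882522583008 0.13598529393841208
((578.3074340820312, 289.8150329589844), (67.73280334472656, 28.6473388671875), 13.124500274658203)
```

Run:
```python
from h import *
o=ctrl.get_obs();W=np.load('w3.npy')
t=np.array(o['ee_pos']);y=o['eef_rot'][2];Rz=np.array([[np.cos(y),np.sin(y)],[-np.sin(y),np.cos(y)]])
p=W.reshape(-1,3);p=p[~np.isnan(p[:,0])]
q=p[(p[:,2]>.134)&(p[:,2]<.138)];l=(q[:,:2]-t[:2])@Rz.T
l=l[(abs(l[:,1])<.027)&(np.hypot(*l.T)<.045)]
B=[];
for a in np.arange(-.026,.0261,.002):
    s=l[abs(l[:,1]-a)<.001]
    if len(s): B.append([s[:,0].max(),a])
B=np.array(B);print(np.sqrt(np.maximum(0,.0315**2-B[:,1]**2)).round(4).tolist());print(B[:,0].round(4).tolist())
```

```text
[0.0178, 0.0204, 0.0225, 0.0243, 0.0259, 0.0271, 0.0282, 0.0291, 0.0299, 0.0305, 0.0309, 0.0312, 0.0314, 0.0315, 0.0314, 0.0312, 0.0309, 0.0305, 0.0299, 0.0291, 0.0282, 0.0271, 0.0259, 0.0243, 0.0225, 0.0204, 0.0178]
[0.0166, 0.0194, 0.022, 0.0233, 0.0244, 0.0259, 0.0273, 0.0276, 0.028, 0.0286, 0.0292, 0.0297, 0.0293, 0.0295, 0.0292, 0.0293, 0.0293, 0.0287, 0.0276, 0.0269, 0.0262, 0.025, 0.0239, 0.0222, 0.0205, 0.0184, 0.0156]
```

>>> servo_tool([
  [60,0,0,0.03,0,0,0],
  [60,0,0,0.035,0,0,0],
  [60,0,0,0.025,0,0,0],
  [60,0,0.0006,0,0,0,0],
  [60,0.02,0,0,0,0,0],
  [60,0.03,0,0,0,0,0],
  [60,0.03,0,0,0,0,0],
  [60,0.02,0,0,0,0,0],
])

```text
time_s: 17.35
ee_pos: [0.5533, 0.2838, 0.0281]
eef_rot: [-3.141, -0.002, 0.234]
force: [-0.5, 0.1, -2.8]
grip_width: 0.0622
grip_force: 29.7
```

>>> servo_tool([
  [60,0.0115,0,0,0,0,0],
  [60,0,0,0,0,0,0],
  [60,0,0,0.003,0,0,0],
  [60,0,0,0.002,0,0,0],
  [60,0,0,0.0015,0,0,0],
  [60,0,0,0,0,0,0],
  [60,0,0,0,0,0,0],
  [60,0,0,0,0,0,0],
])

```text
time_s: 18.35
ee_pos: [0.5626, 0.2862, 0.0206]
eef_rot: [-3.142, -0.0, 0.235]
force: [-4.9, -1.6, 4.7]
grip_width: 0.0626
grip_force: 29.6
```

>>> servo_tool([
  [76,0,0,0,0,0,0],
  [76,0,0,0,0,0,0],
  [76,0,0,0,0,0,0],
  [76,0,0,0,0,0,0],
  [76,-0.01,0,0,0,0,0],
  [76,-0.03,0,0,0,0,0],
  [76,-0.04,0,0,0,0,0],
  [76,-0.03,0,-0.03,0,0,0],
])

```text
time_s: 19.35
ee_pos: [0.4528, 0.2594, 0.0486]
eef_rot: [3.141, 0.004, 0.235]
force: [0.4, 0.4, 0.9]
grip_width: 0.0715
grip_force: 0.0
```

>>> servo_tool([
  [76,0,0,-0.04,0,0,0],
  [76,0,0,-0.03,0,0,0],
  [76,0,0,0,0,0,0],
  [76,0,0,0,0,0,0],
  [76,0,0,0,0,0,0],
  [50,0,0,0,0,0,0],
  [50,0,0,0,0,0,0],
  [50,0,0,0,0,0,0],
])

```text
time_s: 20.35
ee_pos: [0.4558, 0.2605, 0.1198]
eef_rot: [-3.142, 0.0, 0.235]
force: [-0.5, 1.1, -0.1]
grip_width: 0.0478
grip_force: 0.0
```

Run:
```python
from h import *
st(); c=cam('wrist','w4'); W=cloud(c); np.save('w4.npy',W)
cv2.imwrite('pics/w4c.png',cv2.resize(c['pixels'][20:170,180:370,::-1],None,fx=4,fy=4,interpolation=cv2.INTER_CUBIC))
```

```text
{'time_s': 20.35, 'qpos': [0.4494, 0.3331, 1.6881, 0.0, 1.1205, 1.7854], 'ee_pos': [0.4558, 0.2605, 0.1198], 'eef_rot': [-3.1416, 0.0002, 0.2348], 'force': [-0.5441, 1.0902, -0.1067], 'grip_width': 0.0478, 'grip_force': 0.0}
```

View pics/w4c.png

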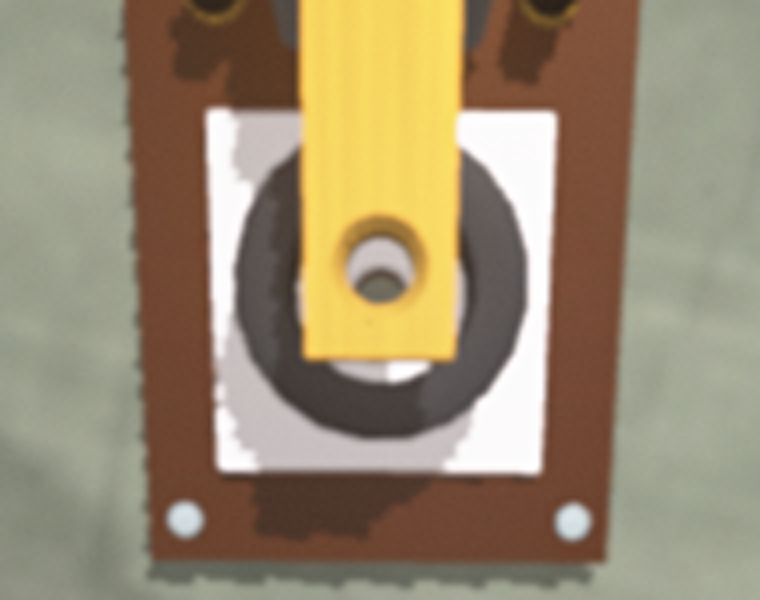

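Run:
```python
from h import *
c=cam('wrist'); T=c['pose']; o=ctrl.get_obs();W=np.load('w4.npy')
def ray(u,v,z):
    p=cv2.undistortPoints(np.array([[[u,v]]],float),c['mtx'],np.array(c['dist']))[0,0]
    d=T[:3,:3]@np.array([p[0],-p[1],-1]); return T[:3,3]+d*(z-T[2,3])/d[2]
t=np.array(o['ee_pos']);y=o['eef_rot'][2];Rz=np.array([[np.cos(y),np.sin(y)],[-np.sin(y),np.cos(y)]])
L=lambda P:(Rz@(P[:2]-t[:2])).round(4)
R_=lambda u,v,z:L(ray(180+(u-1.5)/4,20+(v-1.5)/4,z))
print('bore',R_(380,258,.068),'world',ray(180+380/4,20+258/4,.068))
print('pad',[R_(*a,.015) for a in((218,471),(541,471),(557,112),(205,110))])
print('core edges',R_(237,285,.04),R_(527,285,.04),R_(382,437,.04),R_(382,382,.04), 'armtip',R_(302,359,.068),R_(456,359,.068))
p=W.reshape(-1,3);q=p[(p[:,2]>.037)&(p[:,2]<.043)];l=(q[:,:2]-t[:2])@Rz.T
l=l[np.hypot(l[:,0]-.11,l[:,1])<.036];(cx,cy),r=cv2.minEnclosingCircle((l*1000).astype(np.float32));print('core depth',cx,cy,r,len(l))
```

```text
bore [ 0.1096 -0.    ] world [0.56223193 0.28566312 0.068     ]
pad [array([0.0699, 0.0388]), array([ 0.0699, -0.0383]), array([ 0.1464, -0.0388]), array([0.1468, 0.0386])]
core edges [0.1082 0.0299] [ 0.1082 -0.0306] [ 0.0777 -0.0004] [ 0.089  -0.0004] armtip [0.092  0.0147] [ 0.092  -0.0144]
core depth 108.59600067138672 0.03024940751492977 31.657520294189453 2242
```

The core lies flat and centred on the bore within about 1 mm. Next is the rod.

>>> servo_tool([
  [50,0,0,-0.04,0,0,0],
  [50,0,0,-0.04,0,0,0.1175],
  [50,0,0,0,0,0,0.1175],
  [50,0.01,0.05,0,0,0,0],
  [50,0.015,0.05,0,0,0,0],
  [50,0.015,0.05,0,0,0,0],
  [50,0.015,0.05,0,0,0,0],
  [50,0.015,0.05,0,0,0,0],
])

```text
time_s: 21.45
ee_pos: [0.5261, 0.0088, 0.2001]
eef_rot: [-3.142, -0.0, -0.0]
force: [0.7, -0.2, 0.8]
grip_width: 0.0466
grip_force: 0.0
```

>>> servo_tool([
  [50,0.02,0.05,0,0,0,0],
  [50,0.02,0.05,0,0,0,0],
  [50,0.02,0.04,0,0,0,0],
  [50,0.01,0.03,0,0,0,0],
  [50,0,0,0,0,0,0],
  [50,0,0,0,0,0,0],
  [50,0,0,0,0,0,0],
  [50,0,0,0,0,0,0],
])

```text
time_s: 22.45
ee_pos: [0.5957, -0.1588, 0.2002]
eef_rot: [3.142, -0.0, 0.001]
force: [0.3, 0.2, 0.2]
grip_width: 0.0472
grip_force: 0.0
```

Run:
```python
from h import *
st(); c=cam('wrist','w5'); W=cloud(c)
for W in (W,np.load('w1.npy')):
  p=W.reshape(-1,3);q=p[(p[:,2]>.102)&(p[:,2]<.112)&(np.hypot(p[:,0]-.654,p[:,1]+.166)<.025)]
  if len(q)>5: print(cv2.minEnclosingCircle((q[:,:2]*1000).astype(np.float32)),np.median(q[:,2]),len(q))
  q=p[(p[:,2]>.069)&(p[:,2]<.0805)&(np.hypot(p[:,0]-.654,p[:,1]+.166)<.025)]
  if len(q)>5: print(cv2.minEnclosingCircle((q[:,:2]*1000).astype(np.float32)),len(q))
```

```text
{'time_s': 22.45, 'qpos': [-0.3199, 0.4532, 1.324, 0.0, 1.3641, 1.2502], 'ee_pos': [0.5957, -0.1588, 0.2002], 'eef_rot': [3.1415, -0.0003, 0.0007], 'force': [0.2707, 0.1829, 0.2303], 'grip_width': 0.0472, 'grip_force': 0.0}
((656.0165405273438, -166.7397918701172), 10.008824348449707) 0.10715337198504427 364
((656.5236206054688, -166.61737060546875), 12.553136825561523) 98
((655.3822631835938, -167.2479705810547), 10.319230079650879) 0.1071947497434283 507
((655.2974243164062, -167.296630859375), 13.124576568603516) 270
```

View pics/w5.png

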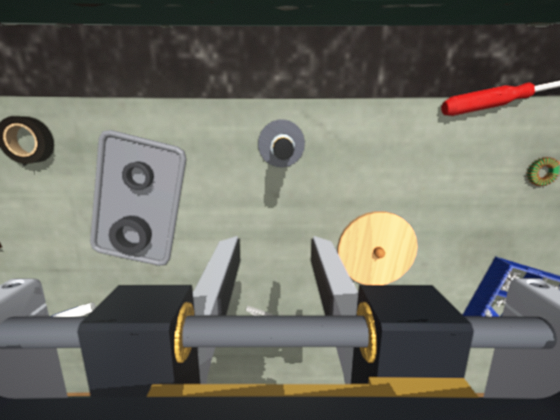

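The wrist view shows the rod at (282,147), both cores flat in the tray, and the bare stand at (378,248) with its stub.

>>> servo_tool([
  [50,0.03,0.004,0,0,0,0],
  [50,0.0302,0.004,0,0,0,0],
  [50,0,0,0.03,0,0,0],
  [50,0,0,0.04,0,0,0],
  [50,0,0,0.03,0,0,0],
  [50,0,0,0.019,0,0,0],
  [50,0,0,0,0,0,0],
  [15,0,0,0,0,0,0],
], force=40)

```text
time_s: 23.5
ee_pos: [0.6566, -0.1677, 0.0825]
eef_rot: [3.141, -0.002, -0.0]
force: [0.0, 0.1, 0.9]
grip_width: 0.0401
grip_force: 0.0
```

>>> servo_tool([
  [15,0,0,0,0,0,0],
  [15,0,0,0,0,0,0],
  [15,0,0,0,0,0,0],
  [15,0,0,0,0,0,0],
  [15,0,0,0,0,0,0],
  [15,0,0,-0.005,0,0,0],
  [15,0,0,-0.02,0,0,0],
  [15,0,0,-0.025,0,0,0],
])

```text
time_s: 24.5
ee_pos: [0.6558, -0.1676, 0.1323]
eef_rot: [3.142, 0.0, -0.0]
force: [0.4, 1.1, -1.0]
grip_width: 0.0195
grip_force: 40.0
```

>>> servo_tool([
  [15,0,0,-0.03,0,0,0],
  [15,0,0,-0.03,0,0,0],
  [15,-0.005,0,-0.02,0,0,0],
  [15,0,0,0,0,0,0],
  [15,0,0,0,0,0,0],
  [15,0,0,0,0,0,0],
  [15,0,0,0,0,0,0],
  [15,0,0,0,0,0,0],
])

```text
time_s: 25.5
ee_pos: [0.6509, -0.1675, 0.2106]
eef_rot: [-3.141, 0.001, -0.0]
force: [0.3, -0.0, -0.5]
grip_width: 0.0191
grip_force: 40.0
```

Run:
```python
from h import *
st(); c=cam('wrist','w6')
np.save('w6.npy',cloud(c))
```

```text
{'time_s': 25.5, 'qpos': [-0.3063, 0.5789, 1.114, -0.0, 1.4493, 1.2646], 'ee_pos': [0.6509, -0.1675, 0.2106], 'eef_rot': [-3.1415, 0.0005, -0.0001], 'force': [0.3389, -0.0206, -0.5312], 'grip_width': 0.0191, 'grip_force': 39.9897}
```

View pics/w6.png

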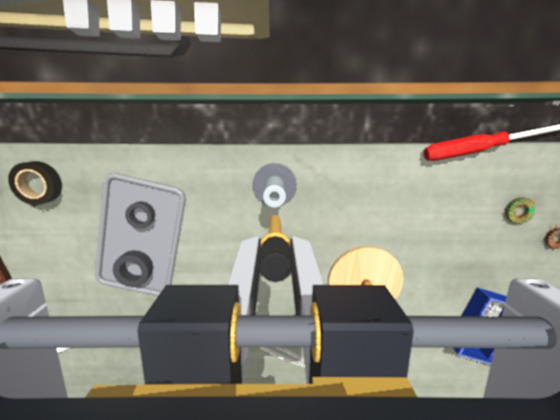

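The rod is held upright, with its shank tip at (275,217). I'll carry it above the bore.

>>> servo_tool([
  [15,-0.004,-0.02,0,0,0,0],
  [15,-0.008,-0.04,0,0,0,0],
  [15,-0.01,-0.05,0,0,0,0],
  [15,-0.01,-0.05,0,0,0,0],
  [15,-0.01,-0.05,0,0,0,0],
  [15,-0.01,-0.05,0,0,0,0],
  [15,-0.01,-0.05,0,0,0,0],
  [15,-0.01,-0.05,0,0,0,0],
])

```text
time_s: 26.55
ee_pos: [0.5777, 0.1951, 0.2112]
eef_rot: [-3.141, -0.0, 0.0]
force: [0.8, -0.7, 0.3]
grip_width: 0.019
grip_force: 40.0
```

>>> servo_tool([
  [15,-0.01,-0.045,0,0,0,0],
  [15,-0.005,-0.033,0,0,0,0],
  [15,-0.0025,-0.015,0,0,0,0],
  [15,0,0,0.02,0,0,0],
  [15,0,0,0.02,0,0,0],
  [15,0,0,0.005,0,0,0],
  [15,0,0,0,0,0,0],
  [15,0,0,0,0,0,0],
])

```text
time_s: 27.55
ee_pos: [0.5618, 0.2855, 0.1669]
eef_rot: [-3.141, -0.001, -0.0]
force: [0.1, 0.5, -0.8]
grip_width: 0.0191
grip_force: 40.0
```

Run:
```python
from h import *
st(); c=cam('wrist','w7'); np.save('w7.npy',cloud(c))
cv2.imwrite('pics/w7c.png',cv2.resize(c['pixels'][120:300,190:370,::-1],None,fx=3.3,fy=3.3,interpolation=cv2.INTER_CUBIC))
```

```text
{'time_s': 27.55, 'qpos': [0.412, 0.5088, 1.3208, -0.0, 1.3106, 1.9832], 'ee_pos': [0.5618, 0.2855, 0.1669], 'eef_rot': [-3.1411, -0.0013, -0.0004], 'force': [0.1389, 0.4538, -0.7898], 'grip_width': 0.0191, 'grip_force': 39.9896}
```

View pics/w7c.png

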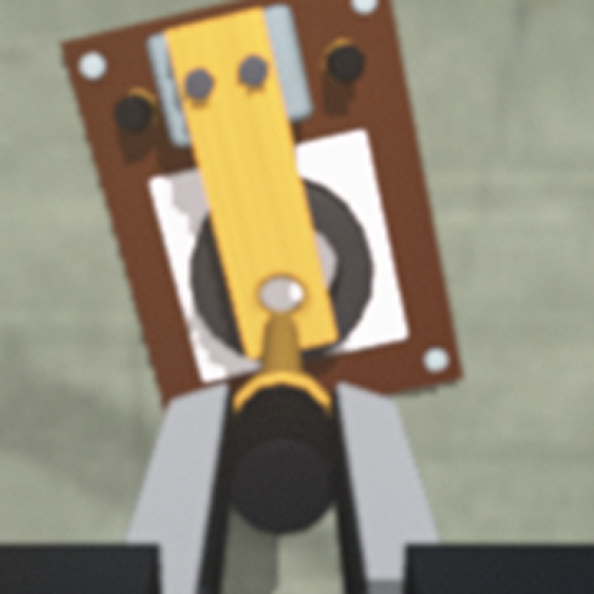

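Run:
```python
from h import *
c=cam('wrist'); T=c['pose'];o=ctrl.get_obs()
def ray(u,v,z):
    u=190+u/3.3-.35;v=120+v/3.3-.35
    p=cv2.undistortPoints(np.array([[[u,v]]],float),c['mtx'],np.array(c['dist']))[0,0]
    d=T[:3,:3]@np.array([p[0],-p[1],-1]); return (T[:3,3]+d*(z-T[2,3])/d[2]).round(4)
print('bore',ray(281,294,.068),'tip front',ray(282,311,.092),'tip',ray(282,317,.092))
print('collar L/R',ray(233,405,.16),ray(331,405,.16),'rim L/R',ray(257,294,.068),ray(307,294,.068))
print('grip top',ray(282,487,.192), o['ee_pos'])
```

```text
bore [0.5629 0.2856 0.068 ] tip front [0.5646 0.2852 0.092 ] tip [0.5629 0.2852 0.092 ]
collar L/R [0.5641 0.2954 0.16  ] [0.5642 0.2748 0.16  ] rim L/R [0.5629 0.2928 0.068 ] [0.5629 0.2777 0.068 ]
grip top [0.5615 0.2851 0.192 ] [0.56176918 0.28551104 0.16670238]
```

The rod tip and bore agree within 0.5 mm. I'll lower gently.

>>> servo_tool([
  [15,0,0,0.01,0,0,0],
  [15,0,0,0.008,0,0,0],
  [15,0,0,0.005,0,0,0],
  [15,0,0,0.005,0,0,0],
  [15,0,0,0.005,0,0,0],
  [15,0,0,0.004,0,0,0],
  [15,0,0,0,0,0,0],
  [15,0,0,0,0,0,0],
])

```text
time_s: 28.65
ee_pos: [0.5616, 0.2855, 0.1291]
eef_rot: [-3.141, -0.0, -0.0]
force: [0.2, -0.1, -1.1]
grip_width: 0.0194
grip_force: 40.0
```

>>> servo_tool([
  [15,0,0,0.008,0,0,0],
  [15,0,0,0.008,0,0,0],
  [15,0,0,0.008,0,0,0],
  [15,0,0,0.006,0,0,0],
  [15,0,0,0.005,0,0,0],
  [15,0,0,0.004,0,0,0],
  [15,0,0,0,0,0,0],
  [15,0,0,0,0,0,0],
])

```text
time_s: 29.65
ee_pos: [0.5616, 0.2855, 0.0902]
eef_rot: [-3.141, -0.0, -0.0]
force: [0.3, 1.0, -0.3]
grip_width: 0.0192
grip_force: 40.0
```

>>> servo_tool([
  [15,0,0,0.004,0,0,0],
  [15,0,0,0.003,0,0,0],
  [15,0,0,0.002,0,0,0],
  [15,0,0,0.002,0,0,0],
  [15,0,0,0.001,0,0,0],
  [15,0,0,0,0,0,0],
  [15,0,0,0,0,0,0],
  [15,0,0,0,0,0,0],
])

```text
time_s: 30.65
ee_pos: [0.5616, 0.2855, 0.078]
eef_rot: [-3.142, -0.0, -0.0]
force: [-0.6, -0.3, -0.3]
grip_width: 0.0194
grip_force: 40.0
```

>>> servo_tool([
  [15,0,0,0.001,0,0,0],
  [15,0,0,0,0,0,0],
  [40,0,0,0,0,0,0],
  [40,0,0,0,0,0,0],
  [40,0,0,0,0,0,0],
  [40,0,0,-0.01,0,0,0],
  [40,0,0,-0.03,0,0,0],
  [40,0,0,-0.04,0,0,0],
])

```text
time_s: 31.65
ee_pos: [0.5612, 0.2853, 0.158]
eef_rot: [3.141, 0.001, -0.0]
force: [0.2, -1.0, 0.2]
grip_width: 0.0375
grip_force: 0.0
```

>>> servo_tool([
  [45,0,0.01,-0.04,0,0,0],
  [50,-0.015,0.05,0,0,0,0],
  [60,-0.02,0.05,0,0,0,0],
  [65,-0.02,0.04,0,0,0,0],
  [65,-0.02,0.02,0,0,0,0],
  [65,0,0,0,0,0,0],
  [65,0,0,0,0,0,0],
  [65,0,0,0,0,0,0],
])

```text
time_s: 32.65
ee_pos: [0.4869, 0.1161, 0.197]
eef_rot: [-3.142, -0.0, 0.001]
force: [0.3, 0.7, -0.3]
grip_width: 0.0612
grip_force: 0.0
```

Run:
```python
from h import *
st(); c=cam('wrist','w8'); W=cloud(c); t=cam('top','t8'); V=cloud(t)
cv2.imwrite('pics/t8c.png',cv2.resize(t['pixels'][170:275,130:310,::-1],None,fx=4,fy=4,interpolation=cv2.INTER_CUBIC))
for n,W in(('w',W),('t',V)):
  p=W.reshape(-1,3);p=p[~np.isnan(p[:,0])]
  for k,x,y,r,lo,hi in(('rod',.562,.2857,.02,.09,.11),('M',.54,.035,.035,.0195,.028),('S',.617,.017,.03,.0145,.022)):
    q=p[(p[:,2]>lo)&(p[:,2]<hi)&(np.hypot(p[:,0]-x,p[:,1]-y)<r)]
    if len(q)>5: print(n,k,cv2.minEnclosingCircle((q[:,:2]*1000).astype(np.float32)),np.median(q[:,2]),len(q))
p=np.load('w1.npy').reshape(-1,3)
c=cv2.imread('pics/w2.png').astype(int).reshape(-1,3); p=np.load('w2.npy').reshape(-1,3)
q=p[(c[:,2]-c[:,0]>50)&(p[:,2]>.008)&(p[:,2]<.016)&(np.hypot(p[:,0]-.516,p[:,1]+.297)<.065)]
print('stand',cv2.minEnclosingCircle((q[:,:2]*1000).astype(np.float32)))
c=cv2.imread('pics/w5.png').astype(int); m=(c[...,2]-c[...,0]>50); m[:205]=0;m[300:]=0;m[:,:335]=0;m[:,425:]=0
```

```text
{'time_s': 32.65, 'qpos': [0.1608, 0.1971, 1.6696, 0.0001, 1.2749, 1.7311], 'ee_pos': [0.4869, 0.1161, 0.197], 'eef_rot': [-3.1415, -0.0, 0.0006], 'force': [0.3167, 0.7287, -0.2808], 'grip_width': 0.0612, 'grip_force': 0.0}
w rod ((560.4437866210938, 284.61688232421875), 10.517013549804688) 0.10229568760551896 530
w M ((537.1188354492188, 34.86763381958008), 24.871700286865234) 0.02331662384391875 882
w S ((615.3125, 16.77362823486328), 17.68686294555664) 0.01822878200002423 500
t rod ((561.9388427734375, 285.93829345703125), 10.479060173034668) 0.10173999445714843 62
t M ((535.3677978515625, 29.956600189208984), 22.943702697753906) 0.022861294912926544 80
t S ((614.2803344726562, 17.484256744384766), 17.82625389099121) 0.01697677052178148 86
stand ((513.6353149414062, -299.64959716796875), 53.916629791259766)
```

View pics/t8c.png

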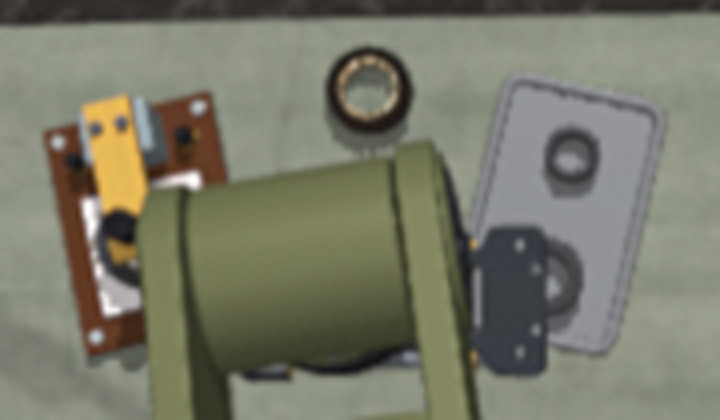

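The rod is home: its top is at 102 mm and its collar sits on the arm. Both cores still lie in the tray.

>>> servo_tool([
  [65,0.02,0.031,0,0,0,0],
  [65,0.02,0.03,0.02,0,0,0],
  [65,0.0123,0.02,0.04,0,0,0],
  [65,0,0,0.045,0,0,0],
  [65,0,0,0.045,0,0,0],
  [65,0,0,0.028,0,0,0],
  [65,0,0,0.009,0,0,0],
  [65,0,0,0,0,0,0],
], force=20)

```text
time_s: 33.75
ee_pos: [0.539, 0.0346, 0.0101]
eef_rot: [-3.142, 0.0, 0.0]
force: [0.0, 0.1, 0.8]
grip_width: 0.0609
grip_force: 0.0
```

>>> servo_tool([
  [45,0,0,0,0,0,0],
  [45,0,0,0,0,0,0],
  [45,0,0,0,0,0,0],
  [45,0,0,0,0,0,0],
  [45,0,0,0,0,0,0],
  [45,0,0,-0.01,0,0,0],
  [45,0,0,-0.04,0,0,0],
  [45,0,0,-0.04,0,0,0],
])

```text
time_s: 34.75
ee_pos: [0.5385, 0.0345, 0.1015]
eef_rot: [3.142, 0.0, -0.0]
force: [0.7, 0.6, -1.0]
grip_width: 0.0492
grip_force: 19.8
```

Run:
```python
from h import *
st()
for f in('w1','top'):
  im=cv2.imread('pics/%s.png'%(f if f=='w1' else 'top0')).astype(int); W=np.load(f+'.npy')
  m=(im[...,2]-im[...,0]>45)&(W[...,2]>.007)&(W[...,2]<.017)&(np.hypot(W[...,0]-.516,W[...,1]+.297)<.065)
  q=W[m][:,:2]; h=cv2.convexHull((q*1000).astype(np.float32)); print(cv2.minEnclosingCircle(h),cv2.fitEllipse(h))
W=np.load('w2.npy').reshape(-1,3); q=W[(W[:,2]>.022)&(W[:,2]<.029)&(np.hypot(W[:,0]-.516,W[:,1]+.297)<.016)]; print('stub',len(q),cv2.minEnclosingCircle((q[:,:2]*1000).astype(np.float32)))
```

```text
{'time_s': 34.75, 'qpos': [-0.004, 0.3864, 1.662, -0.0, 1.0936, 1.5671], 'ee_pos': [0.5385, 0.0345, 0.1015], 'eef_rot': [3.1416, 0.0004, -0.0002], 'force': [0.7322, 0.6088, -0.9627], 'grip_width': 0.0492, 'grip_force': 19.7607}
((513.8816528320312, -299.5578918457031), 53.802364349365234) ((513.919921875, -299.59368896484375), (106.63703918457031, 107.15172576904297), 90.48381805419922)
((513.7614135742188, -297.67828369140625), 54.612640380859375) ((513.9146728515625, -297.404296875), (107.4892578125, 107.98696899414062), 54.86500930786133)
stub 71 ((514.9278564453125, -299.8011474609375), 6.546285152435303)
```

>>> servo_tool([
  [45,-0.002,0.023,0,0,0,0],
  [45,-0.004,0.05,0,0,0,0],
  [45,-0.004,0.05,0,0,0,0],
  [45,-0.004,0.05,0,0,0,0],
  [45,-0.004,0.05,0,0,0,0],
  [45,-0.0035,0.05,0,0,0,0],
  [45,-0.002,0.042,0,0,0,0],
  [45,-0.0007,0.018,0,0,0,0],
])

```text
time_s: 35.75
ee_pos: [0.514, -0.3003, 0.1004]
eef_rot: [3.141, -0.0, -0.002]
force: [0.7, -0.0, -1.4]
grip_width: 0.0494
grip_force: 19.8
```

>>> servo_tool([
  [45,0,0,0.02,0,0,0],
  [45,0,0,0.03,0,0,0],
  [45,0,0,0.02,0,0,0],
  [45,0,0,0.008,0,0,0],
  [45,0,0,0.004,0,0,0],
  [45,0,0,0,0,0,0],
  [45,0,0,0,0,0,0],
  [45,0,0,0,0,0,0],
])

```text
time_s: 36.75
ee_pos: [0.5152, -0.2984, 0.0196]
eef_rot: [3.141, -0.002, 0.0]
force: [-1.7, 4.3, 7.3]
grip_width: 0.049
grip_force: 19.7
```

>>> servo_tool([
  [63,0,0,0,0,0,0],
  [63,0,0,0,0,0,0],
  [63,0,0,0,0,0,0],
  [63,0,0,-0.02,0,0,0],
  [60,0,0,-0.04,0,0,0],
  [50,0,0,-0.04,0,0,0],
  [50,0.0074,-0.0251,-0.01,0,0,0],
  [50,0.015,-0.045,0,0,0,0],
], force=15)

```text
time_s: 37.75
ee_pos: [0.5374, -0.2288, 0.1307]
eef_rot: [3.14, -0.003, -0.002]
force: [1.0, 0.1, -1.2]
grip_width: 0.0467
grip_force: 0.0
```

Run:
```python
from h import *
st(); c=cam('wrist'); W=cloud(c); t=cam('top'); V=cloud(t)
for n,W in(('w',W),('t',V)):
  p=W.reshape(-1,3);p=p[~np.isnan(p[:,0])]
  q=p[(p[:,2]>.029)&(p[:,2]<.036)&(np.hypot(p[:,0]-.515,p[:,1]+.298)<.035)]
  if len(q)>5: print(n,cv2.minEnclosingCircle((q[:,:2]*1000).astype(np.float32)),np.median(q[:,2]),len(q))
```

```text
{'time_s': 37.75, 'qpos': [-0.4652, 0.4416, 1.5077, -0.0001, 1.1887, 1.1081], 'ee_pos': [0.5374, -0.2288, 0.1307], 'eef_rot': [3.1399, -0.0031, -0.0024], 'force': [1.0165, 0.0733, -1.1906], 'grip_width': 0.0467, 'grip_force': 0.0}
w ((512.800048828125, -298.8489990234375), 24.93193817138672) 0.03225178890817562 986
```

>>> servo_tool([
  [50,0.015,-0.045,0,0,0,0],
  [50,0.015,-0.045,0,0,0,0],
  [50,0.015,-0.045,0,0,0,0],
  [50,0.015,-0.045,0,0,0,0],
  [50,0.013,-0.04,0,0,0,0],
  [50,0.007,-0.025,0,0,0,0],
  [50,0,0,0.03,0,0,0],
  [50,0,0,0.04,0,0,0],
])

```text
time_s: 38.85
ee_pos: [0.6179, 0.0163, 0.059]
eef_rot: [3.141, -0.003, 0.0]
force: [1.2, -0.2, -0.3]
grip_width: 0.047
grip_force: 0.0
```

>>> servo_tool([
  [50,0,0,0.03,0,0,0],
  [50,0,0,0.014,0,0,0],
  [50,0,0,0.006,0,0,0],
  [50,0,0,0,0,0,0],
  [30,0,0,0,0,0,0],
  [30,0,0,0,0,0,0],
  [30,0,0,0,0,0,0],
  [30,0,0,0,0,0,0],
])

```text
time_s: 39.85
ee_pos: [0.6175, 0.0165, 0.0089]
eef_rot: [3.142, -0.001, -0.0]
force: [-1.0, 0.2, 6.0]
grip_width: 0.0349
grip_force: 15.0
```

>>> servo_tool([
  [30,0,0,0,0,0,0],
  [30,0,0,0,0,0,0],
  [30,0,0,-0.01,0,0,0],
  [30,0,0,-0.04,0,0,0],
  [30,0,0,-0.05,0,0,0],
  [30,-0.0074,0.0251,-0.01,0,0,0],
  [30,-0.015,0.045,0,0,0,0],
  [30,-0.015,0.045,0,0,0,0],
])

```text
time_s: 40.85
ee_pos: [0.579, -0.0995, 0.1187]
eef_rot: [3.141, -0.001, 0.001]
force: [-0.1, -0.3, -0.5]
grip_width: 0.0351
grip_force: 15.0
```

>>> servo_tool([
  [30,-0.015,0.045,0,0,0,0],
  [30,-0.015,0.045,0,0,0,0],
  [30,-0.015,0.045,0,0,0,0],
  [30,-0.013,0.04,0,0,0,0],
  [30,-0.007,0.025,0,0,0,0],
  [30,0,0,0.02,0,0,0],
  [30,0,0,0,0,0,0],
  [30,0,0,0,0,0,0],
])

```text
time_s: 41.85
ee_pos: [0.5149, -0.2983, 0.0988]
eef_rot: [3.141, -0.001, 0.0]
force: [1.2, 0.1, -0.6]
grip_width: 0.035
grip_force: 15.0
```

Run:
```python
from h import *
st(); c=cam('wrist','w9'); W=cloud(c)
p=W.reshape(-1,3);p=p[~np.isnan(p[:,0])]
q=p[(p[:,2]>.029)&(p[:,2]<.036)&(np.hypot(p[:,0]-.515,p[:,1]+.298)<.035)]
if len(q)>5: print(cv2.minEnclosingCircle((q[:,:2]*1000).astype(np.float32)),np.median(q[:,2]),len(q))
```

```text
{'time_s': 41.85, 'qpos': [-0.5867, 0.5017, 1.499, 0.0, 1.1402, 0.9838], 'ee_pos': [0.5149, -0.2983, 0.0988], 'eef_rot': [3.1413, -0.0006, 0.0003], 'force': [1.1697, 0.0682, -0.5876], 'grip_width': 0.035, 'grip_force': 14.9999}
((512.418701171875, -299.028076171875), 24.949382781982422) 0.0323928314671523 1135
```

View pics/w9.png

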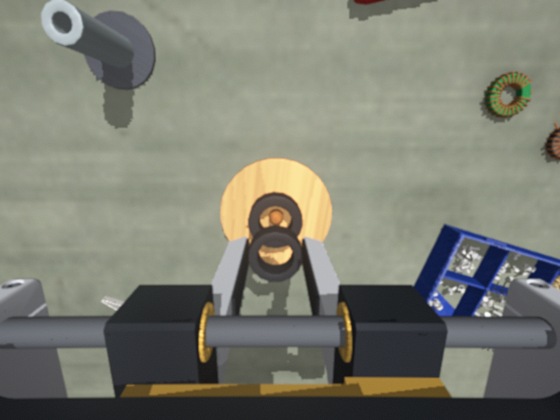

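Medium sits flat around the stub, and the small core is held in line with it. Now I'll place the small core.

>>> servo_tool([
  [30,-0.0005,0.0004,0.02,0,0,0],
  [30,0,0,0.025,0,0,0],
  [30,0,0,0.01,0,0,0],
  [30,0,0,0.004,0,0,0],
  [30,0,0,0.0015,0,0,0],
  [30,0,0,0,0,0,0],
  [30,0,0,0,0,0,0],
  [30,0,0,0,0,0,0],
])

```text
time_s: 42.9
ee_pos: [0.5142, -0.299, 0.0379]
eef_rot: [3.141, -0.001, -0.0]
force: [-0.6, -0.2, 2.1]
grip_width: 0.0347
grip_force: 15.0
```

>>> servo_tool([
  [50,0,0,0,0,0,0],
  [50,0,0,0,0,0,0],
  [50,0,0,0,0,0,0],
  [50,0,0,-0.01,0,0,0],
  [50,0,0,-0.03,0,0,0],
  [50,0,0,-0.04,0,0,0],
  [50,0,0,-0.04,0,0,0],
  [50,0,0,-0.02,0,0,0],
])

```text
time_s: 43.9
ee_pos: [0.5145, -0.2992, 0.1807]
eef_rot: [3.14, -0.003, -0.0]
force: [0.3, -1.1, -0.7]
grip_width: 0.0469
grip_force: 0.0
```

Run:
```python
from h import *
st(); c=cam('wrist','w10'); W=cloud(c); V=cloud(cam('top','t10'))
for n,W in(('w',W),('t',V)):
  p=W.reshape(-1,3);p=p[~np.isnan(p[:,0])]
  for k,x,y,r,lo,hi in(('rod',.562,.2857,.02,.09,.11),('L',.562,.2857,.037,.036,.044),('M',.514,-.298,.035,.029,.036),('S',.514,-.298,.03,.044,.051)):
    q=p[(p[:,2]>lo)&(p[:,2]<hi)&(np.hypot(p[:,0]-x,p[:,1]-y)<r)]
    if len(q)>5: print(n,k,cv2.minEnclosingCircle((q[:,:2]*1000).astype(np.float32)),np.median(q[:,2]),len(q))
im=cv2.imread('pics/t10.png')[170:275,130:430]
cv2.imwrite('pics/t10c.png',cv2.resize(im,None,fx=2.6,fy=2.6,interpolation=cv2.INTER_CUBIC))
```

```text
{'time_s': 43.9, 'qpos': [-0.5883, 0.4181, 1.4197, 0.0, 1.3003, 0.9827], 'ee_pos': [0.5145, -0.2992, 0.1807], 'eef_rot': [3.1397, -0.0029, -0.0002], 'force': [0.3402, -1.1141, -0.7343], 'grip_width': 0.0469, 'grip_force': 0.0}
w M ((512.6392211914062, -298.90631103515625), 24.808349609375) 0.03240338725821326 570
w S ((513.1795043945312, -299.780517578125), 17.91664695739746) 0.047240939905431156 467
t rod ((561.9999389648438, 285.3353271484375), 10.578377723693848) 0.10143632948185954 66
t L ((561.5095825195312, 285.4294128417969), 32.17182540893555) 0.04013037667172936 223
t M ((511.1028747558594, -294.87811279296875), 23.99423599243164) 0.03202000703086383 82
t S ((502.954833984375, -299.811767578125), 11.726827621459961) 0.04597391527940076 25
```

View pics/t10c.png

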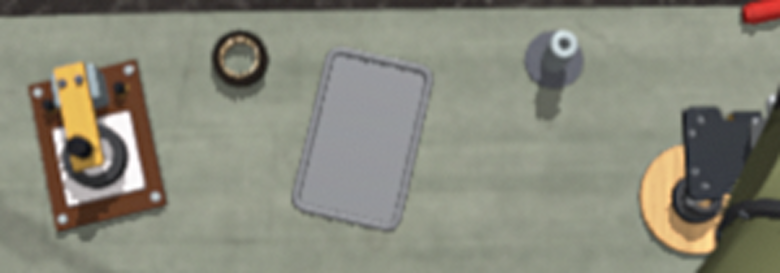

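The tray is empty, and the rod and large core are home on the fixture at (85,150). On the stand, the small core is within 1 mm of centred on the medium one. The gripper is clear, so I'm handing in.

```bash
python3 -c "
from station import ctrl
print(ctrl.hand_in())"
```

```text
the job is handed in; nothing more can be done
None
```

The job is done and handed in at about 44 s: the large core is locked in the fixture with the rod home, and the medium and small cores are back on the wooden stand, centred on the stub.

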